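# Moisture check on a tilted oak sample

## Robot

A 6-joint arm with a two-finger parallel gripper is mounted at the origin on the work surface. World frame = base frame: x ahead of the robot, y to its left, z up, the work surface at z = 0. Lengths are in mm, angles in rad, forces in N, time in s.
With the tool pointing down it reaches from about 325 to 925 mm from the base axis. Payload 3.1 kg.
Tool frame: the origin (TCP) lies at the very end of the fingers, on their centre line; the grasp point (between the pads) lies 19 mm behind it; z points along the fingers, y is the direction in which the jaws open and shut (so a half turn about z gives the same grasp; the last joint's range is limited). The gripper opens to 85 mm and grips with 20 to 120 N. Pads are 22 mm wide; open, the fingers measure 114 mm over their backs; the gripper's body (76 mm by 85 mm) begins 54 mm behind the grasp point. The pads swing forward as they close: fully open they stand 13 mm farther back than shut.
Start: joints at [-1.394, 0.217, 1.613, -0, 1.311, -0.112], TCP at [178.022, -599.122, 231.3] pointing down, gripper open.
Joint ranges: [-2.75, 2.75], [-0.78, 2.1], [0.31, 2.55], [-1.13, 4.27], [0.13, 2.63], [-2.58, 2.58]. Speed limits (rad/s): [2.79, 2.79, 3.14, 3.14, 3.14, 3.14].

## Interface

Orientations are given as a unit quaternion [x, y, z, w].
In Python, from bench import manip gives the robot as it stands.
- The arm moves only by the tool step_arm, never from a script. Its argument "rows" is a list of rows, each an object with "dr": the turn, a rotation vector about the world's x, y, z in degrees, a list of three; "translation": the shift along the world's x, y, z in cm, a list of three; "gripper": the opening, from 0 (shut) to 1 (fully open). A call has 1 to 20 rows; each row is the pose to reach, as a shift and turn from the pose commanded when the call began; what a row does not reach only later rows make up. A row lasts 1/10 s, in which the tool goes at most 50 mm and 8.59 degrees, less where a joint would pass 70% of its speed; a pose out of reach is approached as far as the arm can. A call with a gripper value outside its range is refused whole. The fingers move at their own pace and stop on an object; "newtons" is the grip in N (left out, the last holds). Time passes only in rows, so rows that repeat a pose let the fingers close. It gives the time, the measured TCP pose, the force and the opening at its end, in the units of the state.
- manip.sense(): the state, without advancing time (a new reading comes with each control period).
- manip.camera(name): name is "side" or "top" or "wrist"; returns the picture (384x512x3 uint8, red, green, blue); there is no depth.
- manip.camera_params(name): a dict with "K" (3x3 intrinsics, pixels), "R" (3x3) and "t" (3): a world point X has camera coordinates R X + t. Camera axes: x right, y down, z forward; pixel columns grow to the right and rows downward; lengths in mm; the calibration is good to about 2 mm. The wrist camera is an equidistant fisheye: a pixel r from the principal point sees the ray r / f radians off the axis. A picture is of the moment at which its call begins: read the wrist's pose just before it. camera_params takes no time and is no camera call; for the wrist camera it gives the pose at the moment of the call.
- manip.hand_in(): hands the job in, once; it reports no verdict.
Trained networks look in the newest picture that a camera, given by its name, has taken for a name from the list of things; names that differ only in an ending like _2 or _b are one class to them, and where a whole thing is asked for, a point or a joint stands for the part that bears it (a point fixed in the world has none). Each returns a list of dicts, best first, with "score" (0 to 1); they miss things now and then, are a little off and sometimes report something else, mostly with a low value. They report only what shows in the picture. A call takes as long as a camera call. They do not tell look-alikes from the thing itself.
- manip.silhouettes(label, camera): "mask" (384x512 bool, what is visible of it) and "box" ([left, top, right, bottom] in pixels, round what is visible of it).
- manip.place_of(label, camera): "point" ([column, row] in pixels: a listed point, or the origin of a listed thing).
The state is a dict: "clock": time; "q": joint angles; "joint_vel": joint speeds; "joint_efforts": joint torques, N m; "position": TCP position; "tcp_rot": TCP orientation; "contact_force": force on the tool from outside, world axes, zero at the start; "wrist_torque": the same for the moment, N m; "width": finger opening in mm.
Only numpy, scipy, OpenCV 4.12 (cv2) and the standard library are available. Lean on these libraries where they do the work, as an engineer would, in place of code of your own. Each camera call takes 0.05 s, during which the arm holds its last target.

## Task

Take the orange moisture meter out of its black stand and set its steel nose on the centre of the blue ringed mark on the tilted oak board, with the meter square to the board's face, pressing gently until the sprung nose is pushed about half-way in. Hold it there steadily for two seconds and finish while still holding it in place. Do not shift the board's tilt or disturb the vase, candle jar and carton.

Things in the scene. Friction and masses are not known exactly. Their poses are not given: they have to be found in the camera images.
- meter: Loose orange moisture meter, about 180 g (varies). Housing 44 (x) x 28 (y) x 115 (z) mm, black band at z 44-56 mm, screen on its -y face. Origin: middle of the housing's lower end; z runs up the housing. A steel nose 12 mm across sticks out to z = -14 mm. Starts upright in the stand, nose down, lower end 20 mm and top 135 mm above the table; the top 80 mm stand free.
- nose (a joint): How far the meter's sprung nose is pushed into the housing, m: 0 fully out, 0.010 fully in (hard stop), half-way 0.005. Spring force 350 N/m x (value + 0.003): about 1 N to start moving, 2.8 N half-way, 4.6 N fully in.
- nose_tip (a point): Centre of the nose's flat tip; it moves with the nose. Axes as the meter's (z up the housing).
- stand: Black stand fixed to the table. Origin on the table under its centre; z up. Foot 100 (x) x 84 (y) x 4 mm; pocket 48 (x) x 32 (y) mm, walls 6 mm thick, 55 mm high; a ledge at 20 mm carries the meter, axes parallel to the stand's. The meter is clear once lifted 50 mm straight up. Stand and easel may swap sides (left, right of the robot) between starts.
- easel: Navy sample stand fixed to the table: base 130 (x) x 180 (y) x 12 mm, two cheeks 10 mm thick at y = +-83 mm, 110 mm high. Origin on the table under its centre; z up. The oak board turns between the cheeks about an axis along the easel's y, 100 mm above the table.
- board (a joint): Tilt of the oak board, rad: 0 level, growing as its -x edge (towards the robot) goes down, so its face leans to the easel's -x. Starts between 0.12 and 0.42. A stiff friction hinge (2 N m) holds it under a light touch; it must not be turned.
- mark (a point): Centre of the round mark on the upper face of the oak board (120 x 146 mm, face 9 mm above the pivot axis): a 28 mm blue disc with a white ring 17 mm across and a blue 8 mm centre dot. 30 mm to +y and 15 mm to -x of the board's middle. z is the outward normal of the board's face; x and y lie in the face.
- vase: Bystander: white ceramic vase, 70 mm wide, 74 mm high, loose. Origin under its centre.
- candle: Bystander: amber glass candle jar with dark wood lid, 58 mm wide, 65 mm high, loose. Origin under its centre.
- carton: Bystander: cream carton 100 x 70 x 50 mm, loose. Origin under its centre.
Mind the look-alikes: they are no part of the job. Of the things like the meter, leave any that is white; of the rest the smaller one is meant.

How it is judged:
By the outcome, as a careful person would: the job done as asked, in the order asked, and still so for the second after the job is handed in, while the arm keeps its last pose, push and grip.
It also fails if it takes over 48 s, if anything falls off the work surface, if the arm or the gripper's body presses on something with over 40 N, if the wrist force passes 120 N, or if a joint passes its speed limit or range.

## Working session

There is one attempt and no reset: what is moved stays moved. The work goes in short steps, Python scripts to look and compute and a tool call to move; the robot and the scene stay as the last step left them, time stands still between calls to the robot, and variables do not carry over. Pictures are saved under pics/ and viewed, and the job is handed in when it is done.

Besides the shell and the picture viewer there is one more tool, called as name(argument=value, ...) on one line, values as JSON. step_arm: Moves the arm, as the interface text tells. Its arguments: {"type":"object","properties":{"rows":{"type":"array"},"newtons":{"type":"number"}},"required":["rows"]}

```bash
mkdir -p pics; ls; python3 - <<'E'
from bench import manip
import cv2, numpy as np
print(manip.sense())
for c in ["top","side","wrist"]:
    im=manip.camera(c); cv2.imwrite(f"pics/{c}0.png",im[:,:,::-1])
    p=manip.camera_params(c); print(c,{k:np.round(np.array(v),4).tolist() for k,v in p.items() if not isinstance(v,str)})
    for l in ["meter","stand","easel","mark","nose_tip","vase","candle","carton","board"]:
        try: print(c,l,[(round(d["score"],2),np.round(d["point"]).tolist()) for d in manip.place_of(l,c)][:4])
        except Exception as e: print(c,l,e)
E
```

```text
pics
{'clock': 0.0, 'q': array([-1.39419129e+00,  2.17756030e-01,  1.61492249e+00, -3.42362755e-05,
        1.31126550e+00, -1.12191696e-01]), 'joint_vel': array([ 0.00071775,  0.00107365, -0.00112847, -0.00096851,  0.00016619,
       -0.00119246]), 'joint_efforts': array([-4.98881327e-04, -3.96849597e+01, -3.03853369e+01, -2.89111349e-04,
        9.69254383e-03, -3.15022504e-06]), 'position': array([ 177.87419882, -598.31821334,  229.97316952]), 'tcp_rot': array([ 9.89591340e-01,  1.43901348e-01, -5.43892767e-05, -1.17453712e-03]), 'contact_force': array([-0.56955549, -0.21022062,  0.48433146]), 'wrist_torque': array([-0.01846648,  0.00435797, -0.00810234]), 'width': 85.30274435680501}
top {'K': [[354.7409, 0.0, 256.0806], [0.0, 354.7409, 187.4703], [0.0, 0.0, 1.0]], 'R': [[-0.0207, -0.9998, -0.0042], [-0.9955, 0.021, -0.0919], [0.0919, 0.0023, -0.9958]], 't': [134.7046, 536.7403, 905.5111]}
top meter [(0.98, [412.0, 226.0]), (0.94, [392.0, 181.0]), (0.69, [365.0, 232.0]), (0.69, [301.0, 132.0])]
top stand [(0.87, [387.0, 183.0])]
top easel [(0.77, [222.0, 206.0])]
top mark [(0.78, 
[... 541 characters left out ...]
6.0])]
side easel [(0.88, [226.0, 191.0])]
side mark [(0.97, [213.0, 161.0])]
side nose_tip []
side vase [(0.76, [332.0, 237.0])]
side candle [(0.78, [221.0, 270.0])]
side carton [(0.69, [210.0, 136.0])]
side board it knows: candle, carton, easel, mark, meter, nose_tip, stand, vase
wrist {'K': [[297.3186, 0.0, 254.3088], [0.0, 297.3186, 189.5054], [0.0, 0.0, 1.0]], 'R': [[0.2844, -0.9587, -0.0006], [-0.9181, -0.2726, 0.2879], [-0.2762, -0.0814, -0.9577]], 't': [-625.9342, -37.5884, 378.7584]}
wrist meter []
wrist stand []
wrist easel []
wrist mark []
wrist nose_tip []
wrist vase []
wrist candle []
wrist carton []
wrist board it knows: candle, carton, easel, mark, meter, nose_tip, stand, vase
```

View pics/top0.png

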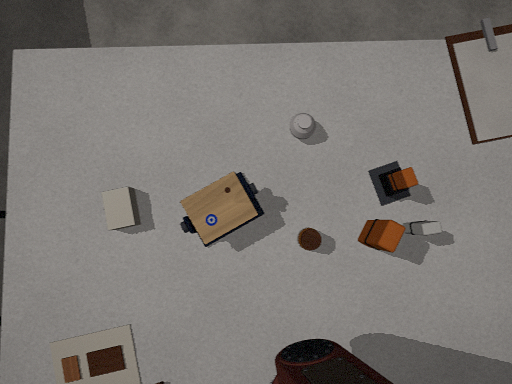

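View pics/side0.png

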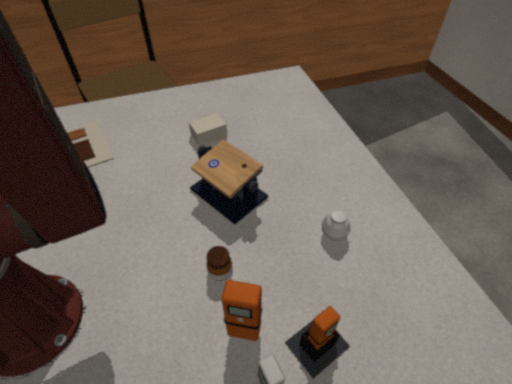

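View pics/wrist0.png

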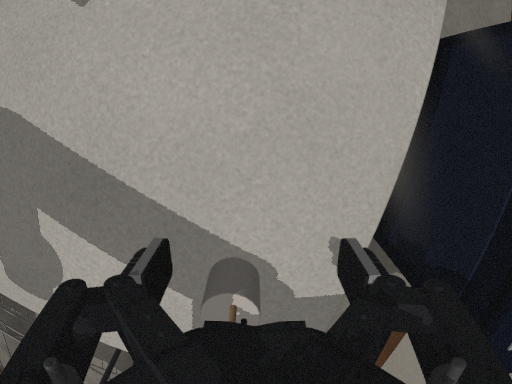

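```bash
cat > h.py <<'E'
import numpy as np, cv2
from bench import manip
from scipy.spatial.transform import Rotation as Rot
from scipy.optimize import least_squares
def ray(c,uv,p=None):
    p=p or manip.camera_params(c); K,R,t=[np.array(p[k]) for k in("K","R","t")]
    a=(uv[0]-K[0,2])/K[0,0]; b=(uv[1]-K[1,2])/K[1,1]
    if c=="wrist":
        r=np.hypot(a,b); d=np.array([np.sin(r)*a/max(r,1e-9),np.sin(r)*b/max(r,1e-9),np.cos(r)])
    else: d=np.array([a,b,1.])
    d=R.T@d; return -R.T@t, d/np.linalg.norm(d)
def proj(c,X,p=None):
    p=p or manip.camera_params(c); K,R,t=[np.array(p[k]) for k in("K","R","t")]
    X=np.atleast_2d(X)@R.T+t
    if c=="wrist":
        r=np.hypot(X[:,0],X[:,1]); th=np.arctan2(r,X[:,2]); s=th/np.maximum(r,1e-9)
    else: s=1/X[:,2]
    return np.c_[K[0,0]*X[:,0]*s+K[0,2],K[1,1]*X[:,1]*s+K[1,2]]
def atz(c,uv,z,p=None):
    o,d=ray(c,uv,p); return o+d*(z-o[2])/d[2]
def tri(obs):
    A=0;b=0
    for o,d in obs:
        P=np.eye(3)-np.outer(d,d); A=A+P; b=b+P@o
    X=np.linalg.solve(A,b); return X,[np.linalg.norm(np.cross(X-o,d)) for o,d in obs]
E
python3 - <<'E'
from h import *
ims={}
for c in["top","side"]:
    ims[c]=manip.camera(c)
    for l in ["stand","easel","meter"]:
        for i,s in enumerate(manip.silhouettes(l,c)):
            print(c,l,i,round(s["score"],2),s["box"],s["mask"].sum())
print("mark",tri([ray("top",manip.place_of("mark","top")[0]["point"]),ray("side",manip.place_of("mark","side")[0]["point"])]))
print("mark",tri([ray("top",[211.3,219.5]),ray("side",[213.5,163.5])]))
print("stand",atz("top",[387,183],0),atz("side",[315,346],0))
def crop(c,x0,y0,x1,y1,n,f=6):
    cv2.imwrite(n,cv2.resize(ims[c][y0:y1,x0:x1,::-1],None,fx=f,fy=f,interpolation=cv2.INTER_CUBIC))
crop("top",170,160,280,255,"pics/tb.png",7)
crop("top",350,150,450,250,"pics/ts.png")
crop("side",180,130,280,225,"pics/sb.png",6)
crop("side",260,284,360,384,"pics/ss.png",6)
E
```

```text
top stand 0 0.6 [369.1, 163.6, 408.0, 203.6] 917
top easel 0 0.81 [181.9, 171.2, 262.5, 247.5] 3783
top meter 0 0.91 [391.7, 164.9, 420.3, 186.8] 468
top meter 1 0.85 [358.4, 219.9, 403.8, 252.1] 1150
side stand 0 0.6 [282.4, 324.4, 349.3, 378.7] 1605
side stand 1 0.58 [191.2, 140.0, 264.7, 196.0] 2263
side stand 2 0.57 [209.0, 247.7, 234.0, 278.7] 727
side easel 0 0.92 [187.6, 138.7, 267.5, 224.4] 4164
side easel 1 0.75 [210.6, 245.1, 233.0, 280.0] 745
side meter 0 0.93 [256.8, 354.3, 284.1, 384.0] 569
side meter 1 0.83 [223.2, 279.0, 260.4, 337.9] 2080
side meter 2 0.77 [309.0, 309.7, 341.4, 346.6] 774
mark (array([454.39204233, 223.31284659, 120.42139876]), [np.float64(0.21768167491359725), np.float64(0.217681674913424)])
mark (array([457.78033281, 230.89696062, 108.30460091]), [np.float64(0.030402713338809284), np.float64(0.03040271333881331)])
stand [ 546.39380107 -229.19392498    0.        ] [ 541.27442013 -233.06551006    0.        ]
```

View pics/tb.png

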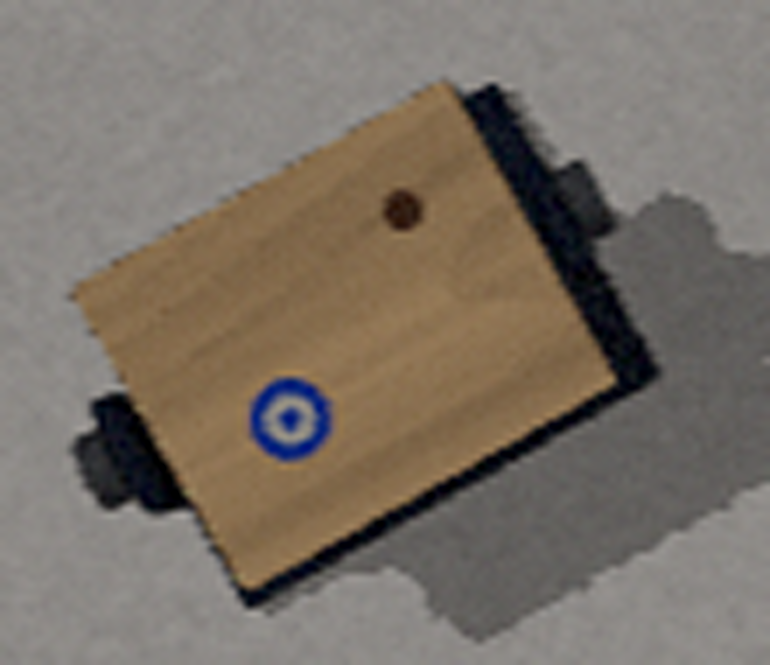

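View pics/ts.png

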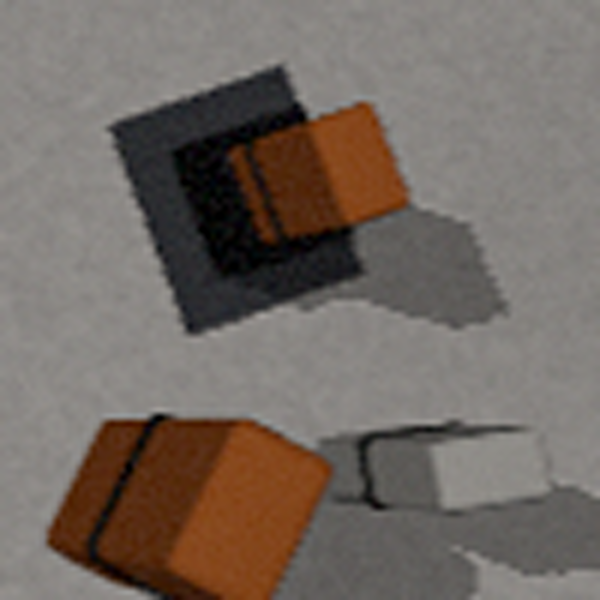

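View pics/sb.png

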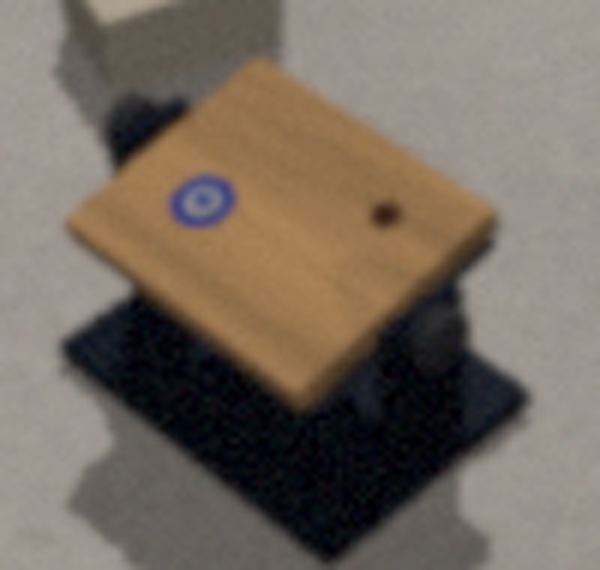

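View pics/ss.png

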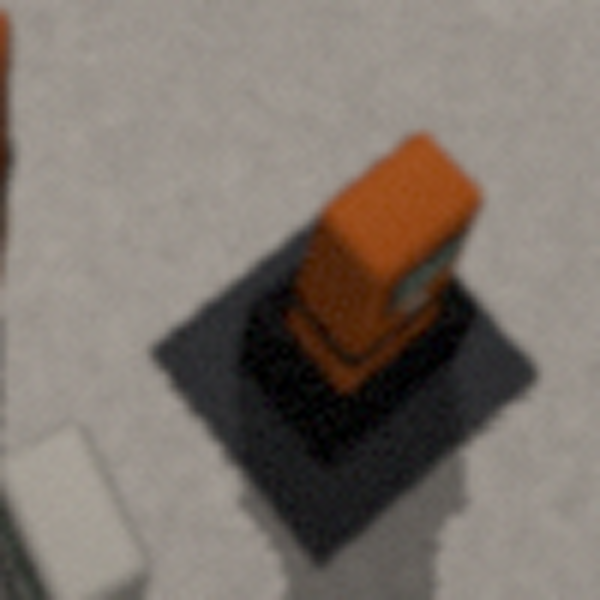

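```bash
cat > fit.py <<'E'
from h import *
def up(pts,f,x0,y0): return (np.array(pts,float)+.5)/f-.5+[x0,y0]
T,S=manip.camera_params("top"),manip.camera_params("side")
# board: order A(+x,+y) B(+x,-y) C(-x,-y) D(-x,+y) mark
bt=up([(75,290),(448,82),(615,380),(250,592),(290,419)],7,170,160)
bs=up([(262,58),(495,213),(303,395),(70,222),(203,201)],6,180,130)
L=np.array([[60,73,9],[60,-73,9],[-60,-73,9],[-60,73,9],[-15,30,9.]])
def boardpts(p,P=L):
    x,y,yaw,t=p
    return (Rot.from_euler('z',yaw)*Rot.from_euler('y',-t)).apply(P)+[x,y,100]
f=lambda p:np.r_[(proj("top",boardpts(p),T)-bt).ravel(),(proj("side",boardpts(p),S)-bs).ravel()]
r=least_squares(f,[480,210,.5,.25]); print("board",r.x,np.round(r.fun.reshape(-1,2),1).tolist())
print("mark",boardpts(r.x)[4])
r1=least_squares(lambda p:f(p)[:10],r.x);print("top only",r1.x,boardpts(r1.x)[4]); r1=least_squares(lambda p:f(p)[10:],r.x);print("side only",r1.x,boardpts(r1.x)[4])
F=np.array([[-50,42,4],[50,42,4],[50,-42,4],[-50,-42,4.]])
st=up([(190-0,333)],6,350,150)
# top img: (110,127)=+x,+y ; (285,65)=+x,-y ; (362,272)=-x,-y ; (190,333)=-x,+y
st=up([(190,333),(110,127),(285,65),(362,272)],6,350,150)
ss=up([(153,352),(537,375),(320,565)],6,260,284)  # -x,+y ; +x,-y ; -x,-y
M=np.array([[22,14,135],[22,-14,135],[-22,-14,135],[-22,14,135.]])
mt=up([(370,102),(410,202)],6,350,150) # right edge top corners: +x,-y ; -x,-y
ms=up([(425,135),(480,195),(385,280),(325,215)],6,260,284)
def w(p,P): return Rot.from_euler('z',p[2]).apply(P)+[p[0],p[1],0]
g=lambda p:np.r_[(proj("top",w(p,F),T)-st).ravel(),(proj("side",w(p,F[[0,2,3]]),S)-ss).ravel(),(proj("top",w(p,M[[1,2]]),T)-mt).ravel(),(proj("side",w(p,M),S)-ms).ravel()]
r=least_squares(g,[545,-230,.35]);print("stand",r.x,np.round(r.fun.reshape(-1,2),1).tolist())
E
python3 fit.py; python3 - <<'E'
from h import *
print("big meter tri", [atz("top",u,z).round() for u,z in [((405,233),150),((390,220),150),((378,250),150),((366,246),0)]])
print("white", atz("top",(440,228),115).round(), atz("top",(405,226),0).round())
E
```

```text
board [4.87078379e+02 2.12684851e+02 4.95939208e-01 1.53226771e-01] [[-0.9, -0.3], [-0.1, -0.9], [0.7, 0.2], [-0.5, 0.4], [0.2, -0.2], [-0.2, -0.1], [1.1, -0.1], [-0.6, 0.5], [-1.4, 0.0], [0.4, 0.7]]
mark [458.55622353 231.36261388 106.60513525]
top only [4.87140608e+02 2.12669126e+02 4.92118341e-01 2.63120774e-01] [458.13769894 231.15962273 104.78881915]
side only [4.87616049e+02 2.13435062e+02 4.96327335e-01 1.52018776e-01] [459.09367229 232.10555873 106.62469742]
stand [ 5.46310427e+02 -2.31888969e+02  3.16054999e-01] [[-0.6, 0.6], [-0.7, -0.2], [-0.7, -0.1], [0.1, 0.3], [-0.5, -0.3], [1.2, -0.2], [0.2, 1.2], [0.2, -0.5], [0.6, 0.6], [-0.1, -2.1], [2.2, 0.4], [-0.5, 1.6], [-1.8, -0.7]]
big meter tri [array([ 419., -208.,  150.]), array([ 448., -176.,  150.]), array([ 382., -146.,  150.]), array([ 380., -164.,    0.])]
white [ 427. -305.  115.] [ 430. -271.    0.]
```

```bash
python3 - <<'E'
from h import *
s=manip.sense();p=manip.camera_params("wrist")
R,t=np.array(p["R"]),np.array(p["t"]);Rt=Rot.from_quat(s["tcp_rot"]).as_matrix()
print(Rt.round(3)); C=-R.T@t
print("cam center in tool",Rt.T@(C-s["position"]),"axis",Rt.T@R[2],"xaxis",Rt.T@R[0])
E
```

```text
[[ 0.959  0.285 -0.   ]
 [ 0.285 -0.959  0.   ]
 [-0.    -0.    -1.   ]]
cam center in tool [  72.80760128    1.16994018 -141.87169661] axis [-2.87894223e-01 -6.91528757e-04  9.57661964e-01] xaxis [-4.08911461e-04  9.99999737e-01  5.99173142e-04]
```

step_arm(rows=[{"dr": [0, 0, 0.8], "translation": [4, 4, 3], "gripper": 0.8}, {"dr": [0, 0, 1.6], "translation": [8, 8, 3], "gripper": 0.8}, {"dr": [0, 0, 1.6], "translation": [12, 12, 3], "gripper": 0.8}, {"dr": [0, 0, 1.6], "translation": [16, 16, 3], "gripper": 0.8}, {"dr": [0, 0, 1.6], "translation": [20, 20, 3], "gripper": 0.8}, {"dr": [0, 0, 1.6], "translation": [24, 24, 3], "gripper": 0.8}, {"dr": [0, 0, 1.6], "translation": [28, 28, 3], "gripper": 0.8}, {"dr": [0, 0, 1.6], "translation": [30, 32, 3], "gripper": 0.8}, {"dr": [0, 0, 1.6], "translation": [31, 35.5, 3], "gripper": 0.8}, {"dr": [0, 0, 1.6], "translation": [31, 35.5, 3], "gripper": 0.8}, {"dr": [0, 0, 1.6], "translation": [31, 35.5, 3], "gripper": 0.8}, {"dr": [0, 0, 1.6], "translation": [31, 35.5, 3], "gripper": 0.8}])

```text
clock: 3.05
position: [488.2, -243.7, 261.4]
tcp_rot: [0.987, 0.159, -0.0, 0.0]
contact_force: [-0.4, 0.4, 1.6]
width: 68.2
```

```bash
python3 - <<'E'
from h import *
s=manip.sense();p=manip.camera_params("wrist")
im=manip.camera("wrist"); cv2.imwrite("pics/w1.png",im[:,:,::-1])
import pickle; pickle.dump((s,p,im),open("w1.pkl","wb"))
a=np.array([546.3,-231.9,0]); R=Rot.from_euler('z',.316)
F=np.array([[-50,42,4],[50,42,4],[50,-42,4],[-50,-42,4.]]);M=np.array([[22,14,135],[22,-14,135],[-22,-14,135],[-22,14,135.]])
print(proj("wrist",R.apply(F)+a,p).round(1).tolist(),proj("wrist",R.apply(M)+a,p).round(1).tolist(),s["position"])
E
```

```text
[[227.7, 149.8], [227.0, 76.0], [290.6, 76.4], [289.4, 150.0]] [[245.2, 93.6], [276.7, 93.9], [276.2, 142.3], [245.3, 142.2]] [ 488.22525095 -243.73764369  261.42219962]
```

View pics/w1.png

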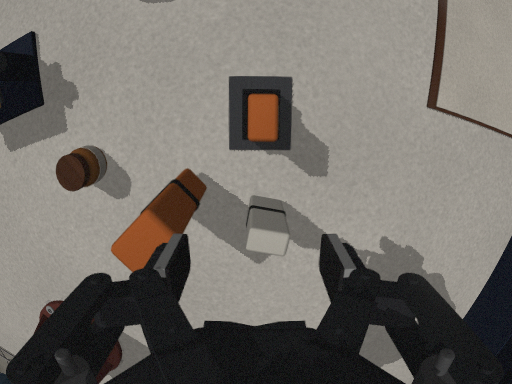

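```bash
python3 - <<'E'
from h import *
import pickle
s,p,im=pickle.load(open("w1.pkl","rb"))
hsv=cv2.cvtColor(im,cv2.COLOR_RGB2HSV)
m=((hsv[...,0]<15)&(hsv[...,1]>150)&(hsv[...,2]>140)).astype(np.uint8); m[:, :235]=0;m[:,300:]=0;m[160:]=0
mr=cv2.minAreaRect(cv2.findNonZero(m)); print("meter top",mr,m.sum())
d=(hsv[...,2]<75).astype(np.uint8); d[:,:215]=0; d[:60]=0; d[153:]=0; d[:,296:]=0
n,l,stt,c=cv2.connectedComponentsWithStats(d); i=1+stt[1:,4].argmax(); print(stt[i])
pts=cv2.findNonZero((l==i).astype(np.uint8)); print("foot",cv2.minAreaRect(pts))
cv2.imwrite("pics/w1c.png",cv2.resize(im[60:165,210:310,::-1],None,fx=5,fy=5,interpolation=cv2.INTER_CUBIC))
a=[546.3,-231.9]
print("meter centre z135",atz("wrist",mr[0],135,p))
print("foot ctr",atz("wrist",cv2.minAreaRect(pts)[0],4,p))
E
```

```text
meter top ((261.5, 115.99998474121094), (24.999996185302734, 41.99999237060547), 0.0) 1102
[ 229   76   63   74 3138]
foot ((260.0, 112.5), (73.0, 62.0), 90.0)
meter centre z135 [ 548.21632657 -231.8400455   135.        ]
foot ctr [ 547.41814898 -233.30509193    4.        ]
```

View pics/w1c.png

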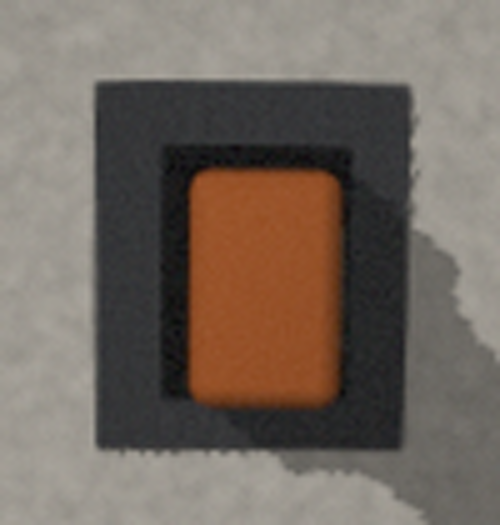

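step_arm(rows=[{"dr": [0, 0, 0], "translation": [3, 0.5, 0], "gripper": 0.8}, {"dr": [0, 0, 0], "translation": [5.9, 1.1, -2], "gripper": 0.8}, {"dr": [0, 0, 0], "translation": [5.9, 1.1, -6], "gripper": 0.8}, {"dr": [0, 0, 0], "translation": [5.9, 1.1, -9], "gripper": 0.8}, {"dr": [0, 0, 0], "translation": [5.9, 1.1, -12], "gripper": 0.8}, {"dr": [0, 0, 0], "translation": [5.9, 1.1, -15], "gripper": 0.8}, {"dr": [0, 0, 0], "translation": [5.9, 1.1, -17], "gripper": 0.8}, {"dr": [0, 0, 0], "translation": [5.9, 1.1, -18.1], "gripper": 0.8}, {"dr": [0, 0, 0], "translation": [5.9, 1.1, -18.1], "gripper": 0.8}, {"dr": [0, 0, 0], "translation": [5.9, 1.1, -18.1], "gripper": 0.8}], newtons=50)

```text
clock: 4.1
position: [547.5, -234.3, 81.2]
tcp_rot: [0.988, 0.157, 0.001, 0.001]
contact_force: [0.3, -0.8, 0.8]
width: 68.2
```

```bash
python3 - <<'E'
from h import *
im=manip.camera("wrist"); cv2.imwrite("pics/w2.png",im[:,:,::-1])
im=manip.camera("side"); cv2.imwrite("pics/s2.png",im[:,:,::-1])
E
```

```text
(no output)
```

View pics/w2.png

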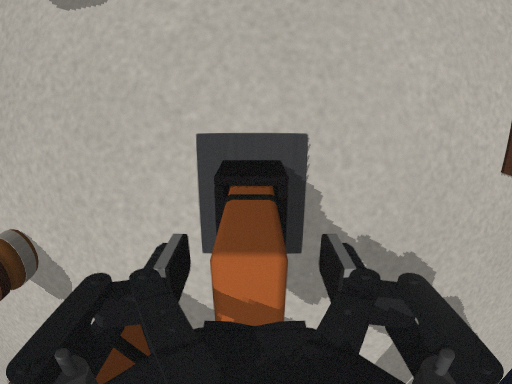

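View pics/s2.png

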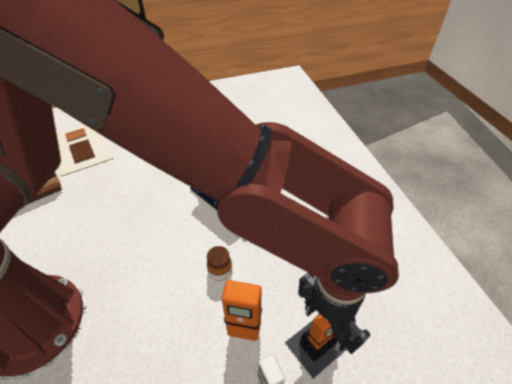

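step_arm(rows=[{"dr": [0, 0, 0], "translation": [-0.04, 0.1, 0], "gripper": 0.8}, {"dr": [0, 0, 0], "translation": [-0.04, 0.1, 0], "gripper": 0.6}, {"dr": [0, 0, 0], "translation": [-0.04, 0.1, 0], "gripper": 0.2}, {"dr": [0, 0, 0], "translation": [-0.04, 0.1, 0], "gripper": 0.2}, {"dr": [0, 0, 0], "translation": [-0.04, 0.1, 0], "gripper": 0.2}, {"dr": [0, 0, 0], "translation": [-0.04, 0.1, 0], "gripper": 0.2}, {"dr": [0, 0, 0], "translation": [-0.04, 0.1, 0], "gripper": 0.2}, {"dr": [0, 0, 0], "translation": [-0.04, 0.1, 0], "gripper": 0.2}, {"dr": [0, 0, 0], "translation": [-0.04, 0.1, 0], "gripper": 0.2}, {"dr": [0, 0, 0], "translation": [-0.04, 0.1, 0], "gripper": 0.2}], newtons=50)

```text
clock: 5.2
position: [547.0, -232.2, 80.8]
tcp_rot: [0.987, 0.158, 0.0, 0.0]
contact_force: [-0.2, 0.0, 3.9]
width: 27.7
```

step_arm(rows=[{"dr": [0, 0, 0], "translation": [0, 0, 0.5], "gripper": 0.2}, {"dr": [0, 0, 0], "translation": [0, 0, 2], "gripper": 0.2}, {"dr": [0, 0, 0], "translation": [0, 0, 4], "gripper": 0.2}, {"dr": [0, 0, 0], "translation": [0, 0, 7], "gripper": 0.2}, {"dr": [0, 0, 0], "translation": [0, 0, 11], "gripper": 0.2}, {"dr": [0, 0, 0], "translation": [0, 0, 15], "gripper": 0.2}, {"dr": [0, 0, 0], "translation": [0, 0, 18], "gripper": 0.2}, {"dr": [0, 0, 0], "translation": [0, 0, 20], "gripper": 0.2}, {"dr": [0, 0, 0], "translation": [0, 0, 20], "gripper": 0.2}, {"dr": [0, 0, 0], "translation": [0, 0, 20], "gripper": 0.2}])

```text
clock: 6.2
position: [546.1, -231.9, 280.1]
tcp_rot: [0.987, 0.158, -0.0, -0.0]
contact_force: [-0.4, 0.9, -2.2]
width: 27.5
```

```bash
python3 - <<'E'
from h import *
s=manip.sense(); print(s["position"],s["tcp_rot"],s["contact_force"],s["wrist_torque"])
im=manip.camera("wrist"); cv2.imwrite("pics/w3.png",im[:,:,::-1])
im=manip.camera("side"); cv2.imwrite("pics/s3.png",im[:,:,::-1])
E
```

```text
[ 546.14577985 -231.92455701  280.08330192] [ 9.87491702e-01  1.57670730e-01 -2.44966449e-04 -1.35334856e-04] [-0.38356471  0.87939379 -2.15415947] [ 0.02951376 -0.01441927 -0.03337981]
```

View pics/w3.png

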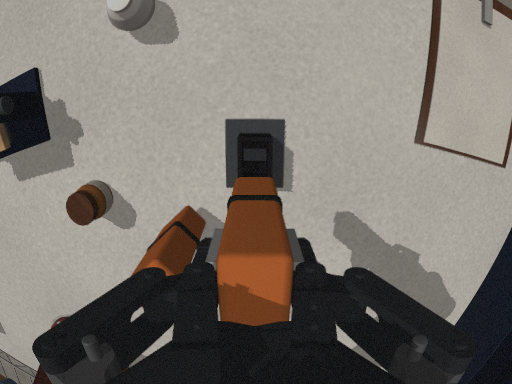

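View pics/s3.png

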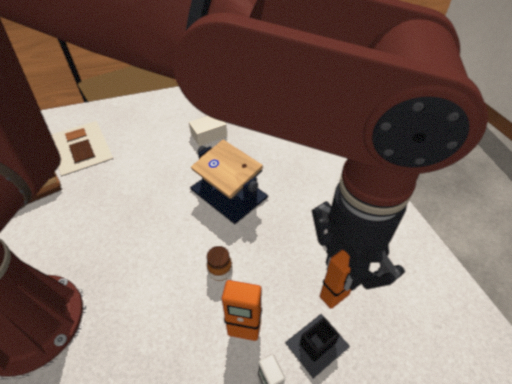

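```bash
python3 - <<'E'
from h import *
im=cv2.imread("pics/w3.png"); cv2.imwrite("pics/w3c.png",cv2.resize(im[165:325,205:305],None,fx=3.7,fy=3.7,interpolation=cv2.INTER_CUBIC))
p=manip.camera_params("wrist"); s=manip.sense()
Rt=Rot.from_quat(s["tcp_rot"])
for dx in (-3,0,3):
  for pit in (-2,0,2):
    # meter in tool frame: meter x=tool x, meter z=-tool z ; pivot grasp z=-24
    P=np.array([[22,14,0],[22,-14,0],[22,14,44],[22,-14,44],[22,14,56],[22,-14,56.]])
    Q=np.c_[P[:,0]+dx,-P[:,1],61-P[:,2]]-[0,0,-22]
    Q=Rot.from_euler('y',pit,degrees=True).apply(Q)+[0,0,-22]
    print(dx,pit,proj("wrist",Rt.apply(Q)+s["position"],p).round(1).tolist())
E
```

```text
-3 -2 [[233.2, 183.5], [272.6, 183.5], [227.9, 201.6], [277.1, 201.6], [226.0, 208.3], [278.8, 208.3]]
-3 0 [[233.1, 179.8], [272.7, 179.7], [227.7, 199.7], [277.3, 199.7], [225.8, 207.0], [278.9, 207.0]]
-3 2 [[232.9, 176.0], [272.8, 176.0], [227.6, 197.8], [277.4, 197.8], [225.6, 205.8], [279.1, 205.8]]
0 -2 [[233.1, 179.4], [272.6, 179.4], [227.8, 196.6], [277.2, 196.6], [225.8, 202.9], [278.9, 202.9]]
0 0 [[233.0, 175.6], [272.8, 175.6], [227.6, 194.7], [277.4, 194.7], [225.6, 201.6], [279.1, 201.6]]
0 2 [[232.8, 171.9], [272.9, 171.9], [227.4, 192.8], [277.5, 192.8], [225.4, 200.4], [279.2, 200.4]]
3 -2 [[233.1, 175.2], [272.7, 175.2], [227.6, 191.5], [277.3, 191.5], [225.6, 197.4], [279.0, 197.4]]
3 0 [[232.9, 171.5], [272.8, 171.5], [227.4, 189.6], [277.5, 189.5], [225.4, 196.2], [279.2, 196.2]]
3 2 [[232.8, 167.8], [273.0, 167.8], [227.2, 187.7], [277.7, 187.7], [225.2, 195.0], [279.4, 195.0]]
```

View pics/w3c.png

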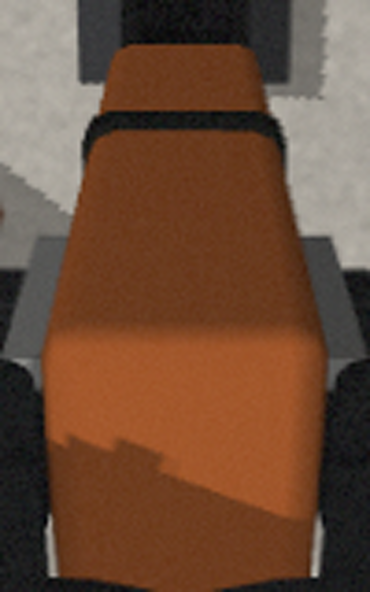

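```bash
python3 - <<'E'
from h import *
cur=Rot.from_euler('z',.3167)*Rot.from_euler('x',np.pi)
tg=Rot.from_euler('z',.496)*Rot.from_euler('y',-.17)*Rot.from_euler('x',np.pi)
print((tg*cur.inv()).as_rotvec(degrees=True), manip.sense()["q"])
E
```

```text
[ 3.85508811 -8.95910069 10.24835371] [-5.19787630e-01  1.16508876e-01  1.64025518e+00 -4.74697089e-05
  1.38926910e+00  7.34314999e-01]
```

step_arm(rows=[{"dr": [0, 0, 0], "translation": [-0.6, 2.2, 1], "gripper": 0.2}, {"dr": [0, 0, 0], "translation": [-1.8, 6.5, 2], "gripper": 0.2}, {"dr": [0, 0, 0], "translation": [-2.8, 11, 3], "gripper": 0.2}, {"dr": [0, 0, 1], "translation": [-3.9, 15, 3], "gripper": 0.2}, {"dr": [0.5, -1, 2], "translation": [-5, 19, 3], "gripper": 0.2}, {"dr": [1, -2, 3], "translation": [-6, 23, 3], "gripper": 0.2}, {"dr": [1.5, -3, 4], "translation": [-7, 27, 3], "gripper": 0.2}, {"dr": [2, -5, 6], "translation": [-8.2, 31, 3], "gripper": 0.2}, {"dr": [2.5, -6, 7], "translation": [-9.2, 35, 3], "gripper": 0.2}, {"dr": [3, -7, 8], "translation": [-10.3, 39, 2.5], "gripper": 0.2}, {"dr": [3.5, -8, 9], "translation": [-11.1, 42.5, 2], "gripper": 0.2}, {"dr": [3.86, -8.96, 10.25], "translation": [-11.7, 44.8, 1.8], "gripper": 0.2}, {"dr": [3.86, -8.96, 10.25], "translation": [-11.7, 44.8, 1.8], "gripper": 0.2}, {"dr": [3.86, -8.96, 10.25], "translation": [-11.7, 44.8, 1.8], "gripper": 0.2}, {"dr": [3.86, -8.96, 10.25], "translation": [-11.7, 44.8, 1.8], "gripper": 0.2}])

```text
clock: 7.8
position: [429.5, 215.0, 297.3]
tcp_rot: [0.966, 0.244, 0.081, -0.02]
contact_force: [0.2, -0.4, -1.7]
width: 27.6
```

```bash
python3 - <<'E'
from h import *
import pickle
s=manip.sense(); print(s["position"],s["tcp_rot"],s["contact_force"],s["wrist_torque"],s["q"])
p=manip.camera_params("wrist")
im=manip.camera("wrist"); cv2.imwrite("pics/w4.png",im[:,:,::-1])
pickle.dump((s,p,im),open("w4.pkl","wb"))
exec(open("fit.py").read().split("f=lambda")[0].split("from h import *")[1])
print(proj("wrist",boardpts([487.1,212.7,.496,.153]),p).round(1).tolist())
cv2.imwrite("pics/w4c.png",cv2.resize(im[60:200,180:340,::-1],None,fx=4,fy=4,interpolation=cv2.INTER_CUBIC))
E
```

```text
[429.51331962 215.04066099 297.33318754] [ 0.966093    0.24418664  0.08134877 -0.02048354] [ 0.18188786 -0.36185213 -1.71338001] [-0.0337021   0.09982081 -0.04925079] [ 0.29688532 -0.26919811  1.97330667  0.03429866  1.27287721  1.36517452]
[[214.6, 100.2], [342.7, 102.1], [337.4, 201.8], [217.3, 202.2], [253.1, 165.1]]
```

View pics/w4.png

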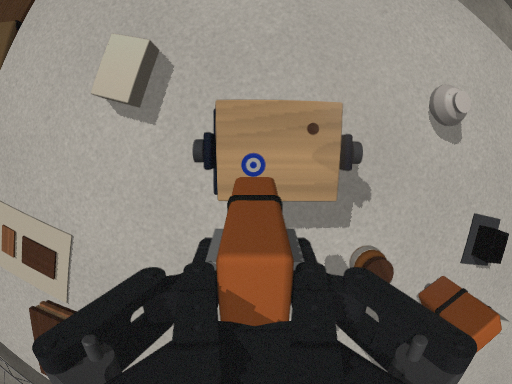

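View pics/w4c.png

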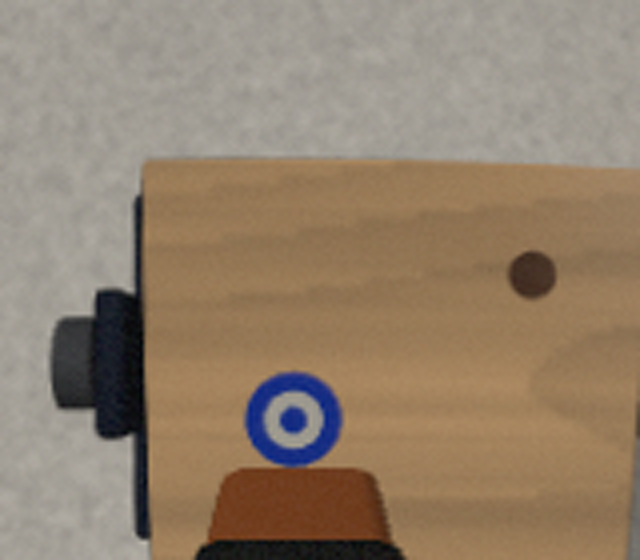

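```bash
python3 - <<'E'
from h import *
import pickle
s,p,im=pickle.load(open("w4.pkl","rb"))
hsv=cv2.cvtColor(im,cv2.COLOR_RGB2HSV)
for u,v in [(280,120),(300,180),(225,150),(330,190),(253,164),(280,215),(280,90)]: print((u,v),hsv[v,u],im[v,u])
E
```

```text
(280, 120) [ 16 111 142] [142 114  80]
(300, 180) [ 17 112 152] [152 123  85]
(225, 150) [ 16 110 160] [160 128  91]
(330, 190) [ 15 107 141] [141 112  82]
(253, 164) [113 213 129] [ 21  45 129]
(280, 215) [ 12 197  88] [88 47 20]
(280, 90) [ 18  20 164] [164 159 151]
```

```bash
cat > fit2.py <<'E'
from h import *
import pickle
def woodquad(im,roi,extra=None):
    x0,y0,x1,y1=roi; f=8
    c=cv2.resize(im[y0:y1,x0:x1],None,fx=f,fy=f,interpolation=cv2.INTER_CUBIC); c=cv2.GaussianBlur(c,(0,0),4)
    h=cv2.cvtColor(c,cv2.COLOR_RGB2HSV)
    m=((h[...,0]>=8)&(h[...,0]<24)&(h[...,1]>64)&(h[...,2]>70)).astype(np.uint8)
    m|=((h[...,0]>95)&(h[...,0]<130)&(h[...,2]>95)&(h[...,1]>100)).astype(np.uint8)
    if extra is not None: m&=extra(h).astype(np.uint8)
    return m,c
E
cat > f3.py <<'E'
from fit2 import *
im=cv2.imread("pics/side0.png")[:,:,::-1].copy()
m,c=woodquad(im,(180,130,280,225)); o=c[:,:,::-1].copy(); cn,_=cv2.findContours(m,0,1); cv2.drawContours(o,cn,-1,(0,255,0),1); cv2.imwrite("pics/d1.png",cv2.resize(o,None,fx=.75,fy=.75))
s,p,im=pickle.load(open("w4.pkl","rb"))
m,c=woodquad(im,(200,85,360,215)); o=c[:,:,::-1].copy(); cn,_=cv2.findContours(m,0,1); cv2.drawContours(o,cn,-1,(0,255,0),2); cv2.imwrite("pics/d2.png",cv2.resize(o,None,fx=.5,fy=.5))
E
python3 f3.py
```

```text
(no output)
```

View pics/d1.png

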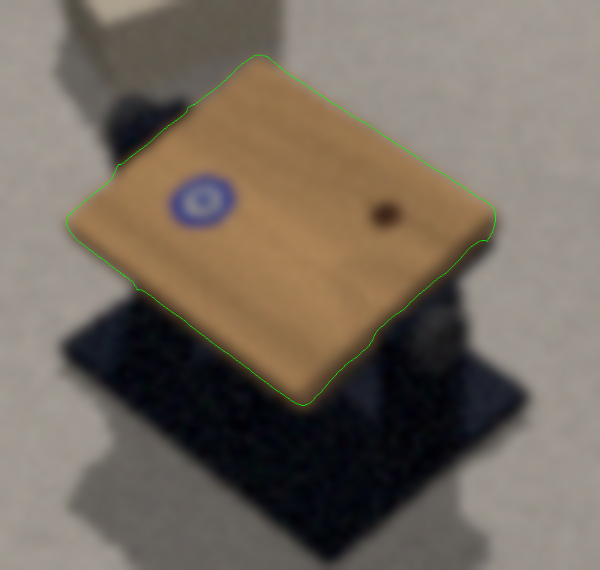

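View pics/d2.png

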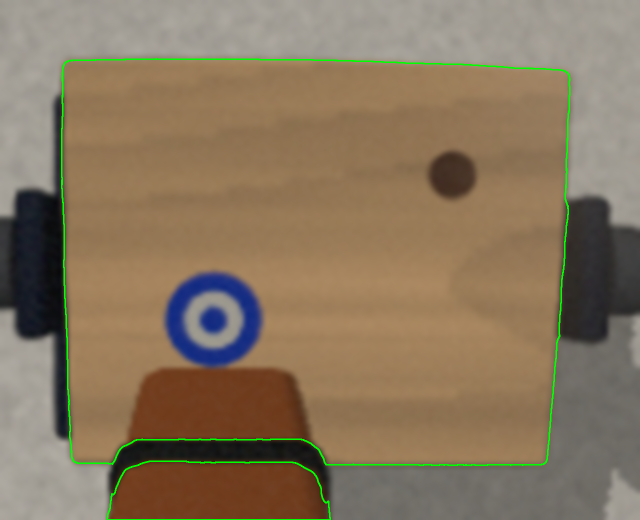

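```bash
cat > f4.py <<'E'
from fit2 import *
S=manip.camera_params("side"); T=manip.camera_params("top")
L=np.array([[60,73,9],[60,-73,9],[-60,-73,9],[-60,73,9],[-15,30,9.]])
def bp(p,P=L):
    return (Rot.from_euler('z',p[2])*Rot.from_euler('y',-p[3])).apply(P)+[p[0],p[1],100]
def cont(im,roi):
    m,c=woodquad(im,roi); cn,_=cv2.findContours(m,0,cv2.CHAIN_APPROX_NONE); k=max(cn,key=cv2.contourArea)[:,0,:]
    return (k+.5)/8-.5+[roi[0],roi[1]]
def edgepts(k,cam,P,i,j,a=.1,b=.9,tol=3):
    q=proj(cam,bp(P0,L[[i,j]]),P); d=q[1]-q[0]; l=np.linalg.norm(d); n=np.array([-d[1],d[0]])/l
    t=(k-q[0])@d/l/l; e=(k-q[0])@n
    return k[(t>a)&(t<b)&(abs(e)<tol)]
P0=[487.1,212.7,.496,.153]
sim=cv2.imread("pics/side0.png")[:,:,::-1].copy(); tim=cv2.imread("pics/top0.png")[:,:,::-1].copy()
s,W,wim=pickle.load(open("w4.pkl","rb"))
ks,kt,kw=cont(sim,(180,130,280,225)),cont(tim,(170,160,280,255)),cont(wim,(200,85,360,215))
E=[("wrist",W,0,1,.05,.95,kw),("wrist",W,1,2,.05,.95,kw),("wrist",W,3,0,.05,.95,kw),("wrist",W,2,3,.05,.45,kw),
("side",S,0,1,.1,.9,ks),("side",S,3,0,.1,.35,ks),("side",S,3,0,.7,.92,ks),
("top",T,0,1,.1,.9,kt),("top",T,3,0,.4,.9,kt)]
E=[(c,P,i,j,edgepts(k,c,P,i,j,a,b)) for c,P,i,j,a,b,k in E]
marks=[("wrist",W,(253.1,164.6)),("side",S,np.array([203.5,201.5])/6-.5+[180,130]),("top",T,np.array([290.5,419.5])/7-.5+[170,160])]
if __name__=="__main__":
  def res(x,det=False,use=("wrist","side","top")):
    off={"wrist":x[4:6],"side":x[6:8],"top":x[8:10]}; r=[x[4:]/1.0]; out=[]
    for c,P,i,j,k in E:
        if c not in use or len(k)<5: continue
        tt=np.linspace(-.02,1.02,60)[:,None]; X=L[i]*(1-tt)+L[j]*tt
        q=proj(c,bp(x,X),P)+off[c]
        d=k[:,None]-q[None]; idx=np.clip((d**2).sum(2).argmin(1),1,58); tg=q[idx+1]-q[idx-1]; tg/=np.linalg.norm(tg,axis=1)[:,None]
        dd=k-q[idx]; e=dd[:,0]*tg[:,1]-dd[:,1]*tg[:,0]
        out.append((c,i,j,len(k),round(e.mean(),2),round(e.std(),2))); r.append(e/np.sqrt(len(k))*2/.3)
    for c,P,uv in marks:
        if c in use: e=proj(c,bp(x,L[4:5]),P)[0]+off[c]-uv; r.append(e/.3); out.append((c,"mark",e.round(2)))
    return out if det else np.concatenate(r)
  for use in [("wrist","side","top"),("wrist","side"),("wrist",),("side",),("side","top")]:
    r=least_squares(res,np.r_[P0,np.zeros(6)],kwargs=dict(use=use),loss="soft_l1"); print(use,r.x.round(3),"mark",bp(r.x)[4].round(1))
    C=np.linalg.pinv(r.jac.T@r.jac); print("  sd",np.sqrt(np.diag(C))[:4].round(3))
    if len(use)==3: print(*res(r.x,True),sep="\n")
E
python3 f4.py
```

```text
('wrist', 'side', 'top') [ 4.87303e+02  2.11391e+02  4.95000e-01  1.89000e-01 -1.34600e+00
 -1.11400e+00 -9.51000e-01 -6.98000e-01 -5.83000e-01  2.23000e-01] mark [458.6 230.  106. ]
  sd [1.492 1.555 0.003 0.008]
('wrist', 0, 1, 922, np.float64(-0.23), np.float64(0.12))
('wrist', 1, 2, 717, np.float64(-0.39), np.float64(0.33))
('wrist', 3, 0, 735, np.float64(-0.32), np.float64(0.19))
('wrist', 2, 3, 384, np.float64(-0.23), np.float64(0.1))
('side', 0, 1, 256, np.float64(-0.09), np.float64(0.07))
('side', 3, 0, 74, np.float64(0.13), np.float64(0.36))
('side', 3, 0, 61, np.float64(-0.07), np.float64(0.1))
('top', 0, 1, 347, np.float64(-0.01), np.float64(0.11))
('top', 3, 0, 176, np.float64(-0.03), np.float64(0.24))
('wrist', 'mark', array([-0.28, -0.07]))
('side', 'mark', array([-0.38,  0.53]))
('top', 'mark', array([ 0.22, -0.04]))
('wrist', 'side') [ 4.88141e+02  2.10119e+02  4.97000e-01  1.88000e-01 -2.60800e+00
 -9.94000e-01 -1.37200e+00 -9.33000e-01 -0.00000e+00 -0.00000e+00] mark [459.4 228.7 106. ]
  sd [2.043 2.261 0.003 0.009]
('wrist',) [ 4.90487e+02  2.07731e+02  4.98000e-01  1.95000e-01 -5.28800e+00
 -2.10000e-01  0.00000e+00  0.00000e+00  0.00000e+00  0.00000e+00] mark [461.7 226.2 105.9]
  sd [1.759 2.429 0.003 0.011]
('side',) [ 4.86197e+02  2.15819e+02  4.96000e-01  1.76000e-01 -0.00000e+00
 -0.00000e+00 -6.40000e-02  1.82000e-01  0.00000e+00 -0.00000e+00] mark [457.6 234.4 106.2]
  sd [2.702 4.043 0.015 0.021]
('side', 'top') [ 4.86398e+02  2.13647e+02  4.89000e-01  1.82000e-01 -0.00000e+00
  0.00000e+00 -3.81000e-01 -2.99000e-01  3.39000e-01 -1.14000e-01] mark [457.8 232.4 106.1]
  sd [1.857 2.205 0.008 0.015]
```

```bash
python3 - <<'E'
from h import *
import pickle
s,p,im=pickle.load(open("w4.pkl","rb"))
h=cv2.cvtColor(im,cv2.COLOR_RGB2HSV); m=((h[...,0]>100)&(h[...,0]<128)&(h[...,1]>120)&(h[...,2]>90)).astype(np.uint8); m[:,:230]=0;m[:,280:]=0;m[:140]=0;m[190:]=0
uv=[(253.1,164.6),(np.r_[cv2.minEnclosingCircle(cv2.findNonZero(m))[0]])]; print(uv)
Rt=Rot.from_quat(s["tcp_rot"])
for z in (105,106,107): 
  for u in uv:
    X=atz("wrist",u,z,p); print(z,X.round(1),"tool",Rt.inv().apply(X-s["position"]).round(1))
tg=Rot.from_euler('z',.496)*Rot.from_euler('y',-.188)*Rot.from_euler('x',np.pi)
print("turn err",(tg*Rt.inv()).as_rotvec(degrees=True))
# meter check in w4: edges
print("n",-tg.as_matrix()[:,2])
E
```

```text
[(253.1, 164.6), array([252.84240723, 164.46109009])]
105 [459.  231.6 105. ] tool [  1.2  -0.6 195.3]
105 [459. 232. 105.] tool [  1.4  -0.9 195.3]
106 [459.1 231.6 106. ] tool [  1.4  -0.6 194.3]
106 [459.1 232.  106. ] tool [  1.6  -0.9 194.3]
107 [459.1 231.7 107. ] tool [  1.6  -0.6 193.3]
107 [459.1 232.  107. ] tool [  1.8  -0.9 193.4]
turn err [ 0.55323091 -1.00530334  0.04989341]
n [-0.16437246 -0.08894522  0.98237999]
```

step_arm(rows=[{"dr": [0.3, -0.5, 0.05], "translation": [0.3, 0.2, -2], "gripper": 0.2}, {"dr": [0.55, -1, 0.05], "translation": [0.7, 0.4, -5], "gripper": 0.2}, {"dr": [0.55, -1, 0.05], "translation": [1.1, 0.7, -8], "gripper": 0.2}, {"dr": [0.55, -1, 0.05], "translation": [1.4, 0.8, -9.8], "gripper": 0.2}, {"dr": [0.55, -1, 0.05], "translation": [1.45, 0.81, -10.4], "gripper": 0.2}, {"dr": [0.55, -1, 0.05], "translation": [1.45, 0.81, -10.4], "gripper": 0.2}, {"dr": [0.55, -1, 0.05], "translation": [1.45, 0.81, -10.4], "gripper": 0.2}, {"dr": [0.55, -1, 0.05], "translation": [1.45, 0.81, -10.4], "gripper": 0.2}, {"dr": [0.55, -1, 0.05], "translation": [1.45, 0.81, -10.4], "gripper": 0.2}])

```text
clock: 8.75
position: [445.0, 224.2, 195.9]
tcp_rot: [0.965, 0.245, 0.093, -0.023]
contact_force: [0.4, 0.5, -1.5]
width: 27.3
```

```bash
cat > look.py <<'E'
from h import *
import sys
n=sys.argv[1]
s=manip.sense(); print(s["clock"],s["position"],s["contact_force"],s["width"])
Rt=Rot.from_quat(s["tcp_rot"]); tg=Rot.from_euler('z',.496)*Rot.from_euler('y',-.188)*Rot.from_euler('x',np.pi)
print("turn err",(tg*Rt.inv()).as_rotvec(degrees=True), "nose",Rt.apply([0,0,75])+s["position"])
for c,b in (("side",(175,90,295,190)),("wrist",(180,60,340,230))):
    im=manip.camera(c); x0,y0,x1,y1=b
    cv2.imwrite(f"pics/{c}_{n}.png",cv2.resize(im[y0:y1,x0:x1,::-1],None,fx=3.5 if c=="wrist" else 6,fy=3.5 if c=="wrist" else 6,interpolation=cv2.INTER_CUBIC))
    if c=="side": full=im; cv2.imwrite(f"pics/full_{n}.png",im[:,:,::-1])
print("side: nose proj",proj("side",Rt.apply([[0,0,75],[0,0,61],[0,0,-54+19]])+s["position"]).round(1).tolist(),"mark",proj("side",[[458.9,232,106.1]]).round(1))
E
python3 look.py h1
```

```text
8.75 [445.01642276 224.20209484 195.86471884] [ 0.36546035  0.54204944 -1.46524783] 27.298752598211266
turn err [-0.11073419  0.24202819 -0.047339  ] nose [457.64987598 231.02563192 122.25198081]
side: nose proj [[212.9, 159.5], [211.6, 156.0], [201.7, 129.3]] mark [[213.9 163.7]]
```

View pics/side_h1.png

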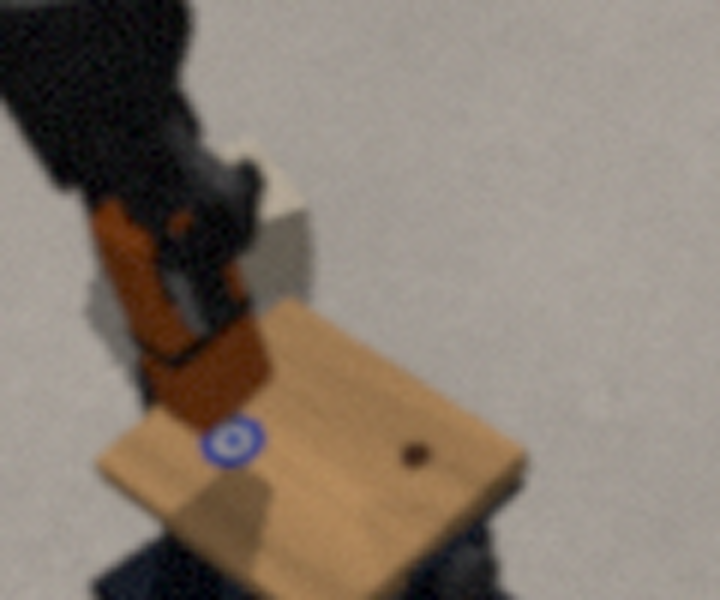

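View pics/wrist_h1.png

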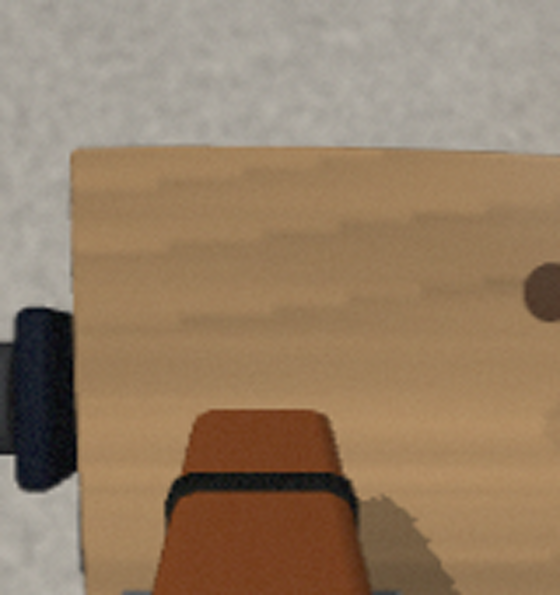

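```bash
cat > f5.py <<'E'
import f4
from f4 import *
def near():
    s=manip.sense();p=manip.camera_params("wrist");im=manip.camera("wrist"); pickle.dump((s,p,im),open("wn.pkl","wb"))
near()
s,p,im=pickle.load(open("wn.pkl","rb"))
k=cont(im,(185,85,400,330))
f4.P0[:]=[487.3,212.9,.496,.188]
EE=[edgepts(k,"wrist",p,i,j,a,b,5) for i,j,a,b in [(0,1,.05,.95),(3,0,.55,.97),(1,2,.05,.5)]]
print([len(e) for e in EE])
def res(x,tilt):
    r=[]
    for (i,j),kk in zip([(0,1),(3,0),(1,2)],EE):
        tt=np.linspace(-.02,1.02,80)[:,None]; q=proj("wrist",bp([*x,tilt],L[i]*(1-tt)+L[j]*tt),p)
        d=kk[:,None]-q[None]; idx=np.clip((d**2).sum(2).argmin(1),1,78); tg=q[idx+1]-q[idx-1]; tg/=np.linalg.norm(tg,axis=1)[:,None]
        dd=kk-q[idx]; r.append((dd[:,0]*tg[:,1]-dd[:,1]*tg[:,0])/np.sqrt(len(kk)))
    return np.concatenate(r)
Rt=Rot.from_quat(s["tcp_rot"])
for t in (.17,.188,.205):
    r=least_squares(res,[487.3,212.9,.496],args=(t,)); m=bp([*r.x,t])[4]
    print(t,r.x.round(3),"cost",r.cost.round(4),"mark",m.round(1),"tool",Rt.inv().apply(m-s["position"]).round(2))
    a=0
r=least_squares(lambda x:res(x[:3],x[3]),[487.3,212.9,.496,.188]);print("free tilt",r.x.round(3),r.cost)
P=np.array([[22,14,0],[22,-14,0],[22,14,44],[22,14,56],[22,14,115.],[22,-14,115.]]);Q=np.c_[P[:,0],-P[:,1],61-P[:,2]]
print(proj("wrist",Rt.apply(Q)+s["position"],p).round(1).tolist())
cv2.imwrite("pics/wn.png",cv2.resize(im[165:265,205:305,::-1],None,fx=6,fy=6,interpolation=cv2.INTER_CUBIC))
E
python3 f5.py
```

```text
[1302, 473, 485]
0.17 [487.272 213.209   0.492] cost 1.182 mark [458.7 232.  106.3] tool [-1.12 -0.12 90.43]
0.188 [487.416 213.303   0.492] cost 1.6549 mark [458.8 232.  106. ] tool [-1.14 -0.13 90.72]
0.205 [487.571 213.399   0.493] cost 2.1783 mark [458.8 232.  105.8] tool [-1.12 -0.13 91.01]
free tilt [4.86877e+02 2.12872e+02 4.90000e-01 8.00000e-02] 0.10809254584472713
[[233.1, 175.2], [272.9, 175.1], [227.7, 194.0], [225.8, 201.0], [210.3, 257.0], [292.6, 257.1]]
```

View pics/wn.png

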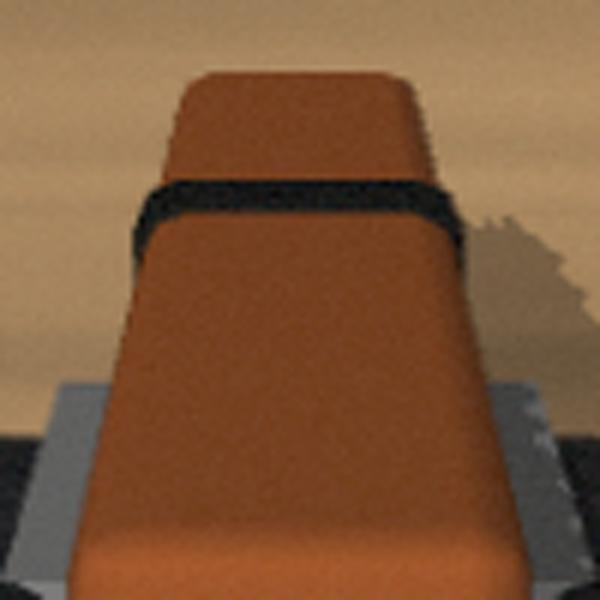

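```bash
cat > f6.py <<'E'
import f4
from f4 import *
s4,W4,im4=pickle.load(open("w4.pkl","rb")); sn,Wn,imn=pickle.load(open("wn.pkl","rb"))
f4.P0[:]=[487.3,212.9,.496,.188]
kn=cont(imn,(185,85,400,330))
EE=[("wrist",W4,0,1,.05,.95,kw),("wrist",W4,1,2,.05,.3,kw),("wrist",W4,1,2,.75,.95,kw),("wrist",W4,3,0,.05,.95,kw),("wrist",W4,2,3,.05,.45,kw),
("wrist",Wn,0,1,.05,.95,kn),("wrist",Wn,3,0,.55,.97,kn),("wrist",Wn,1,2,.05,.3,kn),
("side",S,0,1,.1,.9,ks),("side",S,3,0,.08,.3,ks),("side",S,3,0,.7,.92,ks),("top",T,0,1,.1,.9,kt),("top",T,3,0,.4,.9,kt)]
EE=[(c,P,i,j,edgepts(k,c,P,i,j,a,b,4)) for c,P,i,j,a,b,k in EE]
EE=[(c,P,i,j,k[::max(1,len(k)//60)]) for c,P,i,j,k in EE]
mk=[("wrist",W4,(253.0,164.55)),marks[1],marks[2]]
ci={"wrist":0,"side":1,"top":2}
def pert(P,o):
    P=dict(P);dR=Rot.from_rotvec(o[3:6]).as_matrix(); P["R"]=dR@np.array(P["R"]); P["t"]=dR@np.array(P["t"])+o[:3]; return P
def res(x,det=False,use=("wrist","side","top"),rs=.002):
    O=x[4:25].reshape(3,7); r=[(O[:,:3]/1.2).ravel(),(O[:,3:6]/rs).ravel(),O[:,6]/.2]; out=[]
    for c,P,i,j,k in EE:
        if c not in use or len(k)<5: continue
        o=O[ci[c]]; tt=np.linspace(-.02,1.02,60)[:,None]; q=proj(c,bp(x,L[i]*(1-tt)+L[j]*tt),pert(P,o))
        cen=proj(c,bp(x,np.array([[0,0,9.]])),pert(P,o))[0]
        d=k[:,None]-q[None]; idx=np.clip((d**2).sum(2).argmin(1),1,58); tg=q[idx+1]-q[idx-1]; tg/=np.linalg.norm(tg,axis=1)[:,None]
        nn=np.c_[tg[:,1],-tg[:,0]]; nn*=np.sign(((q[idx]-cen)*nn).sum(1))[:,None]
        e=((k-q[idx])*nn).sum(1)-o[6]
        out.append((c,i,j,len(k),round(e.mean(),2),round(e.std(),2))); r.append(e/np.sqrt(len(k))*2/.2)
    for c,P,uv in mk:
        if c in use: e=proj(c,bp(x,L[4:5]),pert(P,O[ci[c]]))[0]-uv; r.append(e/.3); out.append((c,"mark",e.round(2)))
    return out if det else np.concatenate(r)
Rt=Rot.from_quat(sn["tcp_rot"])
for use in [("wrist","side","top"),("wrist",),("side",),("side","top"),("wrist","top")]:
    r=least_squares(res,np.r_[f4.P0,np.zeros(21)],kwargs=dict(use=use),x_scale="jac"); C=np.linalg.pinv(r.jac.T@r.jac); m=bp(r.x)[4]
    print(use,r.x[:4].round(3),"sd",np.sqrt(np.diag(C))[:4].round(3),"mark",m.round(1),"cost",r.cost.round(1),"tool",Rt.inv().apply(m-sn["position"]).round(2))
    if len(use)==3: print(*res(r.x,True),sep="\n"); print(r.x[4:].reshape(3,7).round(4))
E
python3 f6.py
```

```text
('wrist', 'side', 'top') [4.87387e+02 2.13259e+02 4.93000e-01 1.69000e-01] sd [0.968 1.026 0.002 0.005] mark [458.8 232.  106.3] cost 21.4 tool [-1.050e+00 -8.000e-02  9.043e+01]
('wrist', 0, 1, 62, np.float64(0.03), np.float64(0.08))
('wrist', 1, 2, 67, np.float64(-0.04), np.float64(0.08))
('wrist', 1, 2, 79, np.float64(0.1), np.float64(0.05))
('wrist', 3, 0, 61, np.float64(0.09), np.float64(0.15))
('wrist', 2, 3, 64, np.float64(-0.05), np.float64(0.07))
('wrist', 0, 1, 62, np.float64(-0.02), np.float64(0.13))
('wrist', 3, 0, 68, np.float64(-0.06), np.float64(0.19))
('wrist', 1, 2, 68, np.float64(-0.06), np.float64(0.07))
('side', 0, 1, 65, np.float64(-0.04), np.float64(0.07))
('side', 3, 0, 64, np.float64(-0.15), np.float64(0.24))
('side', 3, 0, 61, np.float64(0.18), np.float64(0.1))
('top', 0, 1, 70, np.float64(-0.01), np.float64(0.1))
('top', 3, 0, 88, np.float64(-0.01), np.float64(0.21))
('wrist', 'mark', array([-0.18, -0.35]))
('side', 'mark', array([-0.23,  0.23]))
('top', 'mark', array([ 0.09, -0.04]))
[[ 4.1440e-01 -6.6090e-01  2.9502e+00  4.0000e-04 -1.0000e-03  5.0000e-04
  -3.5300e-02]
 [-4.2260e-01 -1.1310e-01  8.1700e-02  1.1000e-03 -1.4000e-03 -1.5000e-03
  -8.4300e-02]
 [ 1.1260e-01  2.3860e-01  5.7800e-02 -7.0000e-04  3.0000e-04  5.0000e-04
  -6.4600e-02]]
('wrist',) [4.87683e+02 2.13025e+02 4.92000e-01 1.61000e-01] sd [1.256 1.244 0.002 0.006] mark [459.2 231.8 106.5] cost 9.4 tool [-0.78  0.24 90.34]
('side',) [4.86090e+02 2.16184e+02 4.94000e-01 1.87000e-01] sd [2.276 3.364 0.01  0.014] mark [457.4 234.8 106.1] cost 4.8 tool [-0.98 -3.26 90.74]
('side', 'top') [4.86412e+02 2.13951e+02 4.90000e-01 1.90000e-01] sd [1.537 1.822 0.005 0.01 ] mark [457.8 232.7 106. ] cost 8.1 tool [-1.64 -1.22 90.66]
('wrist', 'top') [4.87345e+02 2.13005e+02 4.91000e-01 1.60000e-01] sd [1.08  1.079 0.002 0.006] mark [458.9 231.8 106.5] cost 12.0 tool [-1.060e+00  9.000e-02  9.027e+01]
```

step_arm(rows=[{"dr": [-0.25, 0.5, 0], "translation": [0.1, 0.1, -0.3], "gripper": 0.2}, {"dr": [-0.5, 0.97, 0], "translation": [0.2, 0.2, -0.7], "gripper": 0.2}, {"dr": [-0.5, 0.97, 0], "translation": [0.22, 0.23, -0.95], "gripper": 0.2}, {"dr": [-0.5, 0.97, 0], "translation": [0.22, 0.23, -1.0], "gripper": 0.2}, {"dr": [-0.5, 0.97, 0], "translation": [0.22, 0.23, -1.0], "gripper": 0.2}, {"dr": [-0.5, 0.97, 0], "translation": [0.22, 0.23, -1.0], "gripper": 0.2}, {"dr": [-0.5, 0.97, 0], "translation": [0.22, 0.23, -1.0], "gripper": 0.2}])

```text
clock: 9.6
position: [446.4, 226.3, 184.4]
tcp_rot: [0.966, 0.245, 0.083, -0.021]
contact_force: [0.3, 0.4, -2.0]
width: 27.5
```

```bash
sed -i 's/-.188/-.172/; s/0.496/0.494/' look.py; cat > feel.py <<'E'
from h import *
n=np.array([-.1506,-.0813,.985]); m=np.array([458.6,232.7,106.4])
F=[];P=[];Q=[]
for i in range(6):
    manip.camera("top"); s=manip.sense(); F.append(s["contact_force"]);P.append(s["position"]);Q.append(s["tcp_rot"])
F=np.array(F);P=np.mean(P,0); print(s["clock"],"F",F.mean(0).round(2),"sd",F.std(0).round(2),"Fn",(F@n).mean().round(2),"torque",s["wrist_torque"].round(3))
Rt=Rot.from_quat(np.mean(Q,0)); tg=Rot.from_euler('z',.494)*Rot.from_euler('y',-.172)*Rot.from_euler('x',np.pi)
tip=Rt.apply([0,0,75])+P
print("P",P.round(2),"turn err",(tg*Rt.inv()).as_rotvec(degrees=True).round(2),"tip-mark",(tip-m).round(2),"normal gap",((tip-m)@n).round(2))
E
python3 feel.py
```

```text
9.9 F [ 0.05  0.22 -1.8 ] sd [0.49 0.6  0.35] Fn -1.8 torque [-0.062  0.143 -0.007]
P [446.38 226.28 184.43] turn err [-0.01 -0.06 -0.17] tip-mark [-1.01 -0.3   4.12] normal gap 4.24
```

step_arm(rows=[{"dr": [0, 0, 0], "translation": [0.03, 0.01, -0.1], "gripper": 0.2}, {"dr": [0, 0, 0], "translation": [0.06, 0.02, -0.2], "gripper": 0.2}, {"dr": [0, 0, 0], "translation": [0.08, 0.03, -0.3], "gripper": 0.2}, {"dr": [0, 0, 0], "translation": [0.09, 0.03, -0.4], "gripper": 0.2}, {"dr": [0, 0, 0], "translation": [0.09, 0.03, -0.4], "gripper": 0.2}, {"dr": [0, 0, 0], "translation": [0.09, 0.03, -0.4], "gripper": 0.2}])

```text
clock: 10.5
position: [447.2, 226.6, 180.2]
tcp_rot: [0.966, 0.245, 0.083, -0.021]
contact_force: [-0.1, 0.1, -1.5]
width: 27.2
```

```bash
python3 feel.py
```

```text
10.8 F [-0.35  0.05 -1.75] sd [0.75 0.6  0.31] Fn -1.67 torque [-0.078  0.15  -0.054]
P [447.26 226.59 180.35] turn err [-0.   -0.07 -0.17] tip-mark [-0.14  0.01  0.05] normal gap 0.07
```

Near contact, no force yet. Advance in 1.5 mm steps.

step_arm(rows=[{"dr": [0, 0, 0], "translation": [0.012, 0.006, -0.08], "gripper": 0.2}, {"dr": [0, 0, 0], "translation": [0.023, 0.012, -0.15], "gripper": 0.2}, {"dr": [0, 0, 0], "translation": [0.023, 0.012, -0.15], "gripper": 0.2}, {"dr": [0, 0, 0], "translation": [0.023, 0.012, -0.15], "gripper": 0.2}])

```text
clock: 11.2
position: [447.6, 226.8, 179.0]
tcp_rot: [0.966, 0.245, 0.083, -0.021]
contact_force: [-0.9, -0.3, -0.5]
width: 27.5
```

```bash
python3 feel.py
```

```text
11.5 F [-0.01 -0.3   0.01] sd [0.28 0.09 0.74] Fn 0.03 torque [-0.079  0.032  0.001]
P [447.6  226.74 178.97] turn err [-0.01 -0.05 -0.17] tip-mark [ 0.22  0.17 -1.33] normal gap -1.36
```

step_arm(rows=[{"dr": [0, 0, 0], "translation": [0.012, 0.006, -0.08], "gripper": 0.2}, {"dr": [0, 0, 0], "translation": [0.023, 0.012, -0.15], "gripper": 0.2}, {"dr": [0, 0, 0], "translation": [0.023, 0.012, -0.15], "gripper": 0.2}, {"dr": [0, 0, 0], "translation": [0.023, 0.012, -0.15], "gripper": 0.2}])

```text
clock: 11.9
position: [447.8, 226.9, 177.4]
tcp_rot: [0.966, 0.245, 0.083, -0.021]
contact_force: [-0.6, -0.0, 0.5]
width: 27.7
```

```bash
python3 feel.py
```

```text
12.2 F [ 0.28 -0.36  0.47] sd [0.22 0.39 0.09] Fn 0.45 torque [-0.106  0.023  0.032]
P [447.79 226.86 177.4 ] turn err [-0.01 -0.05 -0.17] tip-mark [ 0.41  0.29 -2.9 ] normal gap -2.94
```

step_arm(rows=[{"dr": [0, 0, 0], "translation": [0.015, 0.008, -0.1], "gripper": 0.2}, {"dr": [0, 0, 0], "translation": [0.03, 0.016, -0.19], "gripper": 0.2}, {"dr": [0, 0, 0], "translation": [0.03, 0.016, -0.19], "gripper": 0.2}, {"dr": [0, 0, 0], "translation": [0.03, 0.016, -0.19], "gripper": 0.2}])

```text
clock: 12.6
position: [448.1, 227.0, 175.5]
tcp_rot: [0.966, 0.245, 0.083, -0.021]
contact_force: [0.3, 0.1, 2.1]
width: 27.5
```

```bash
python3 feel.py; python3 feel.py; python3 look.py c1
```

```text
12.9 F [-0.15  0.37  1.16] sd [0.52 0.38 0.54] Fn 1.13 torque [0.    0.009 0.018]
P [448.08 227.01 175.5 ] turn err [-0.01 -0.06 -0.17] tip-mark [ 0.69  0.44 -4.8 ] normal gap -4.87
13.2 F [-0.05  0.05  1.01] sd [0.52 0.57 0.85] Fn 1.0 torque [-0.019  0.033 -0.012]
P [448.07 227.01 175.48] turn err [-0.01 -0.06 -0.17] tip-mark [ 0.69  0.44 -4.83] normal gap -4.89
13.2 [448.08170638 227.01351029 175.46850953] [-0.28213207 -0.5467989   0.45345686] 27.68644000678865
turn err [-0.00381032 -0.05633742 -0.05562049] nose [459.29271044 233.13837706 101.56452185]
side: nose proj [[214.1, 164.7], [212.9, 161.3], [204.0, 135.1]] mark [[213.9 163.7]]
```

View pics/side_c1.png

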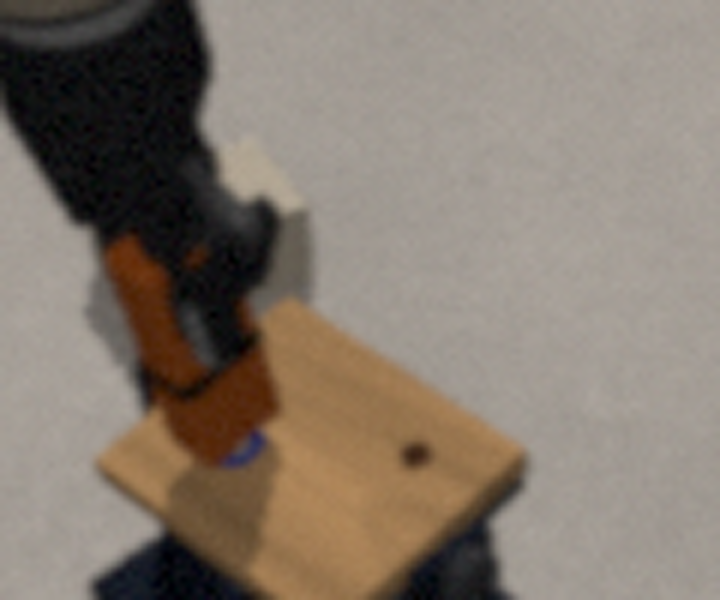

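View pics/wrist_c1.png

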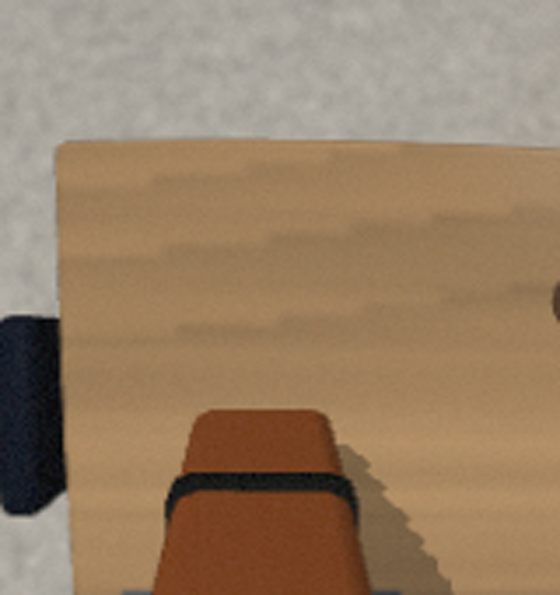

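```bash
python3 - <<'E'
from h import *
s=manip.sense();Rt=Rot.from_quat(s["tcp_rot"])
P=np.array([[-22,-14,0],[22,-14,0],[-22,14,0.]]);Q=np.c_[P[:,0],-P[:,1],61-P[:,2]]
print(proj("side",Rt.apply(Q)+s["position"]).round(1).tolist())
print("tip@5mm",proj("side",Rt.apply([[0,0,70]])+s["position"]).round(1), (Rt.apply([0,0,70])+s["position"]).round(1))
E
python3 f5.py | sed -n 2,4p; python3 feel.py
```

```text
[[210.4, 169.4], [222.8, 158.5], [203.0, 164.1]]
tip@5mm [[213.7 163.5]] [458.5 232.7 106.5]
0.17 [487.394 213.141   0.492] cost 1.3102 mark [458.8 231.9 106.3] tool [-0.15  0.91 70.12]
0.188 [487.555 213.242   0.493] cost 1.9041 mark [458.9 231.9 106. ] tool [-0.14  0.9  70.43]
0.205 [487.727 213.345   0.493] cost 2.5705 mark [459.  231.9 105.8] tool [-0.1   0.9  70.72]
13.65 F [-0.05  0.    1.02] sd [0.69 0.39 0.3 ] Fn 1.01 torque [ 0.006 -0.02  -0.006]
P [448.06 227.   175.45] turn err [-0.   -0.06 -0.17] tip-mark [ 0.67  0.43 -4.85] normal gap -4.91
```

step_arm(rows=[{"dr": [0, 0, 0], "translation": [0, 0, 0], "gripper": 0.2}, {"dr": [0, 0, 0], "translation": [0, 0, 0], "gripper": 0.2}, {"dr": [0, 0, 0], "translation": [0, 0, 0], "gripper": 0.2}, {"dr": [0, 0, 0], "translation": [0, 0, 0], "gripper": 0.2}, {"dr": [0, 0, 0], "translation": [0, 0, 0], "gripper": 0.2}, {"dr": [0, 0, 0], "translation": [0, 0, 0], "gripper": 0.2}, {"dr": [0, 0, 0], "translation": [0, 0, 0], "gripper": 0.2}, {"dr": [0, 0, 0], "translation": [0, 0, 0], "gripper": 0.2}, {"dr": [0, 0, 0], "translation": [0, 0, 0], "gripper": 0.2}, {"dr": [0, 0, 0], "translation": [0, 0, 0], "gripper": 0.2}, {"dr": [0, 0, 0], "translation": [0, 0, 0], "gripper": 0.2}, {"dr": [0, 0, 0], "translation": [0, 0, 0], "gripper": 0.2}, {"dr": [0, 0, 0], "translation": [0, 0, 0], "gripper": 0.2}, {"dr": [0, 0, 0], "translation": [0, 0, 0], "gripper": 0.2}, {"dr": [0, 0, 0], "translation": [0, 0, 0], "gripper": 0.2}, {"dr": [0, 0, 0], "translation": [0, 0, 0], "gripper": 0.2}, {"dr": [0, 0, 0], "translation": [0, 0, 0], "gripper": 0.2}, {"dr": [0, 0, 0], "translation": [0, 0, 0], "gripper": 0.2}, {"dr": [0, 0, 0], "translation": [0, 0, 0], "gripper": 0.2}, {"dr": [0, 0, 0], "translation": [0, 0, 0], "gripper": 0.2}])

```text
clock: 15.65
position: [448.0, 227.0, 175.4]
tcp_rot: [0.966, 0.245, 0.083, -0.021]
contact_force: [0.7, 0.9, 1.4]
width: 27.5
```

```bash
python3 feel.py; python3 look.py end; python3 -c "
from bench import manip
import cv2
cv2.imwrite('pics/topend.png',manip.camera('top')[:,:,::-1])"
```

```text
15.95 F [0.81 0.29 1.36] sd [0.57 0.37 0.31] Fn 1.2 torque [ 0.063 -0.173 -0.019]
P [448.02 226.99 175.42] turn err [-0.   -0.07 -0.17] tip-mark [ 0.62  0.41 -4.88] normal gap -4.94
15.95 [448.03184272 226.98109374 175.43477927] [1.44095222 0.619149   1.37892209] 27.310366202664135
turn err [-0.00105085 -0.06408667 -0.05247593] nose [459.23318861 233.10177955 101.52898075]
side: nose proj [[214.1, 164.7], [212.9, 161.3], [203.9, 135.1]] mark [[213.9 163.7]]
```

View pics/full_end.png

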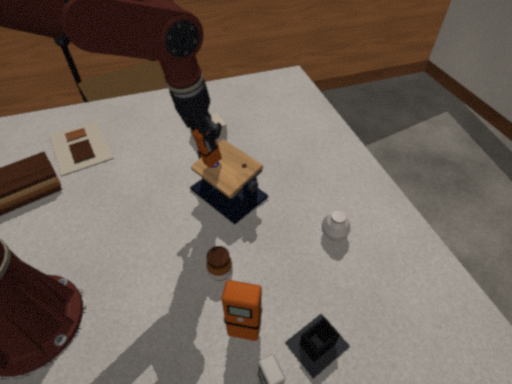

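```bash
python3 -c "
from bench import manip
print(manip.hand_in(), manip.sense()['clock'])"
```

```text
the job is handed in; nothing more can be done
the job is handed in; nothing more can be done
```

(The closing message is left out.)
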